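Hold the reference rod centred in the ring sensor

ROBOT

A 6-joint arm with a two-finger parallel gripper is mounted at the origin on a cart in front of the work surface, level with it; the furniture and walls round the work are solid. World frame = base frame: x ahead of the robot, y to its left, z up, the work surface at z = 0. Lengths are in m, angles in rad, forces in N, time in s.
With the tool pointing down it reaches from about 0.25 to 0.775 m from the base axis. Payload 4 kg.
Tool frame: the origin (TCP) lies at the very end of the fingers, on their centre line; the grasp point (between the pads) lies 19 mm behind it; z points along the fingers, y is the direction in which the jaws open and shut (so a half turn about z gives the same grasp; the last joint's range is limited). The gripper opens to 94 mm and grips with 3 to 60 N. Pads are 16 mm wide; open, the fingers measure 119 mm over their backs; the gripper's body (75 mm by 177 mm) begins 78 mm behind the grasp point.
Start: joints at [-1.306, 0.087, 1.371, -0, 1.684, -0.103], TCP at [0.198, -0.513, 0.206] pointing down, gripper open.
Joint ranges: [-3.1, 3.1], [-0.76, 2.03], [0.27, 2.55], [-1.08, 4.22], [0.17, 2.65], [-2.57, 2.57]. Speed limits (rad/s): [2.79, 2.79, 3.14, 3.14, 3.14, 3.14].

INTERFACE

Orientations are given as [roll, pitch, yaw] about the fixed x, y, z axes, in that order (R = Rz(yaw) Ry(pitch) Rx(roll)).
In Python, from bench import robot, snapshot, calibration gives the robot as it stands. The module is installed in compiled form; this text tells all that it offers.
- The arm moves only by the tool servo_tool, never from a script. Its argument "series" is text: rows parted by semicolons, each of 5 numbers parted by spaces: the closure, from -1 (fully open) to 1 (shut), then the shift along the tool's x, y, z in cm, then the turn about the tool's z in rad. A call has 1 to 20 rows; each row is the pose to reach, as a shift and turn from the pose commanded when the call began, along the tool's axes at that moment; what a row does not reach only later rows make up. A row lasts 1/12 s, in which the tool goes at most 41.7 mm and 7.16 degrees, less where a joint would pass 70% of its speed; a pose out of reach is approached as far as the arm can. A call with a gripper value outside its range is refused whole. The fingers move at their own pace and stop on an object; the grip force is fixed at half the most. Time passes only in rows, so rows that repeat a pose let the fingers close. It gives the time, the measured TCP pose, the force and the opening at its end, in the units of the state.
- robot.get_obs(): the state, without advancing time (a new reading comes with each control period).
- snapshot(name): name is "scene" or "top"; returns (picture, depth): 400x640x3 uint8, red, green, blue; 400x640 float32, m along the optical axis (not along the pixel's ray), 0 where there is no reading.
- calibration(name): a dict with "fx", "fy", "cx", "cy" (pixels), "rvec" (rotation vector, rad) and "tvec" (3), from world to camera coordinates, as OpenCV has them. Camera axes: x right, y down, z forward; pixel columns grow to the right and rows downward; lengths in m; the calibration is good to about 2 mm. A picture is of the moment at which its call begins. calibration takes no time and is no camera call.
- robot.close_job(): hands the job in, once; it reports no verdict.
The state is a dict: "time": time; "joint_positions": joint angles; "qvel": joint speeds; "joint_torque": joint torques, N m; "tool_pos": TCP position; "ee_rot": TCP orientation; "wrist_force": force on the tool from outside, world axes, zero at the start; "wrist_torque": the same for the moment, N m; "width": finger opening in m.
Only numpy, scipy, OpenCV 4.12 (cv2) and the standard library are available. Lean on these libraries where they do the work, as an engineer would, in place of code of your own. Each camera call takes 0.05 s, during which the arm holds its last target. There are 200 camera calls.

TASK

The ring sensor is to be checked with the reference rod. Take the rod by its black handle and slide it sideways out of the open end of the slot in its forked holder (its thick stem cannot be lifted up through the slot), then lower it from above through the hole of the ring without anything touching the sensor or its stand, until the rod's tip stands about 20 mm below the underside of the ring. Finish while holding it there in the gripper, still, upright and centred in the hole: do not set it down or let go, and leave the solder reel, the jar and the bottle where they are.

Things in the scene. Friction and masses are not known exactly. Their poses are not given: they have to be found in the camera images.
- rod: Loose upright reference rod, about 160 g. Origin at the centre of its lower tip, z up along the rod; yaw means nothing. Upwards from the tip: steel stem diameter 14, 0 to 105 mm; neck diameter 8, 105 to 121; collar diameter 26, 121 to 126; black round handle diameter 22, 126 to 186 (grip here). At the start the neck hangs in the holder's slot, the collar resting on the fork plate.
- holder: Fixed aluminium holder. Origin on the table about below the hanging rod (within 5 mm). Base x -50 to +80, y +-50, 8 mm thick; post x +37 to +61. Level fork plate 8 mm thick, top at z 150, x -35 to +53, y +-23. Its slot, 12 mm wide along x at y = 0, is closed at x = +7 and open at x = -35: the rod leaves along the holder's -x axis. In the slot it can be raised at most 8 mm.
- slot (a point): Point on the holder's z axis at the level of the fork plate's top (z = 150 mm), within 5 mm of the rod's axis at the start.
- sensor: Fixed ring sensor on a stand. Origin on the table below the middle of the hole. Grey level ring, outer diameter 60, bore 26, 28 mm high, underside at z 85, top at z 113. Base x -40 to +90, y +-40, 8 mm thick; column diameter 18 at x = +65, 118 mm high, clamp and arm to the ring; clamp knob reaches y = +37, connector stub on the ring y = -42, both below z 115.
- hole (a point): Centre of the upper mouth of the ring's hole, 113 mm above the work surface; its z axis is the bore's axis, upwards. The bore is 28 mm long.
- solder_reel: Loose reel of solder wire, diameter 68, height 66 mm, standing on the table; origin at the centre of its underside. To be left alone.
- jar: Loose white jar with blue lid, diameter 55, height 50 mm; origin at the centre of its underside. To be left alone.
- bottle: Loose amber bottle with black cap, diameter 41, height 88 mm; origin at the centre of its underside. To be left alone.
Things that resemble listed ones, but are neither listed nor needed, are in the scene too. What is shaped like the rod but blue is not meant.

How it is judged:
On the way, in this order (a step that is already met when the one before it is completed fails the run):
1. the rod has been slid out of the slot and hangs free of the holder, held in the gripper (horizontal distance between rod and slot above 0.042 m and contact force between rod and holder below 0.1 N and contact force between the fingers and rod above 1 N and height (world z) of rod above 0.015 m), for 0.1 s.
2. the rod's tip is above the ring, over the hole (z of rod in the frame of hole above 0 m and horizontal distance between rod and hole below 0.008 m), for 0.05 s.
At the end, for the whole second after the job is handed in: The rod is held in the gripper through the hole of the ring, its tip 8 to 32 mm below the ring's underside, within 4 mm of the bore's axis, within 4 degrees of upright, still (under 20 mm/s) and touching nothing but the fingers; reel, jar and bottle within 20 mm of where they stood (z of rod in the frame of hole between -0.06 and -0.036 m and horizontal distance between rod and hole below 0.004 m and angle between rod's own z axis and vertical below 0.07 rad and contact force between the fingers and rod above 1 N and contact force between rod and sensor below 0.1 N and linear speed of rod below 0.02 m/s and distance of each of solder_reel, jar, bottle from where it was at the start of the episode below 0.02 m); the arm keeps its last pose, push and grip.
It fails at once if something touched the sensor or its stand (over 0.5 N) (contact force between anything else and sensor above 0.5 N).
It fails at once if the solder reel, the jar or the bottle was moved by more than 20 mm (distance of any of solder_reel, jar, bottle from where it was at the start of the episode above 0.02 m).
It also fails if it takes over 51 s, if anything falls off the work surface, if the arm or the gripper's body presses on something with over 40 N, if the wrist force passes 120 N, or if a joint passes its speed limit or range.

## Working session

There is one attempt and no reset: what is moved stays moved. The work goes in short steps, Python scripts to look and compute and a tool call to move; the robot and the scene stay as the last step left them, time stands still between calls to the robot, and variables do not carry over. Pictures are saved under pics/ and viewed, about 8 in all and at most 12, crops included, and the job is handed in when it is done.

Besides the shell and the picture viewer there is one more tool, called after "Call:" in YAML: its name, and indented under it one key for each argument. servo_tool: Moves the arm, as the interface text tells. Its arguments: {"type":"object","properties":{"series":{"type":"string"}},"required":["series"]}

```bash
mkdir -p pics
cat > h.py <<'E'
import numpy as np, cv2
from bench import robot, snapshot, calibration
def shot(n,f):
    p,d=snapshot(n); np.savez(f'pics/{f}.npz',p=p,d=d); cv2.imwrite(f'pics/{f}.png',p[:,:,::-1]); return p,d
def load(f):
    z=np.load(f'pics/{f}.npz'); return z['p'],z['d']
def cam(n):
    c=calibration(n); R=cv2.Rodrigues(np.array(c['rvec'],float))[0]; return c,R,np.array(c['tvec'],float).ravel()
def world(n,d):
    c,R,t=cam(n); v,u=np.mgrid[0:400,0:640]
    P=np.stack([(u-c['cx'])/c['fx']*d,(v-c['cy'])/c['fy']*d,d],-1)
    W=(P-t)@R; W[d<=0]=np.nan; return W
def proj(n,X):
    c,R,t=cam(n); P=np.atleast_2d(X)@R.T+t
    return np.c_[P[:,0]/P[:,2]*c['fx']+c['cx'],P[:,1]/P[:,2]*c['fy']+c['cy']]
E
python3 - <<'E'
from h import *
for n in('scene','top'):
    shot(n,n+'0'); c,R,t=cam(n); print(n,-R.T@t,R[2],c['fx'])
o=robot.get_obs(); print(o['time'],o['tool_pos'],o['ee_rot'],o['width'])
E
```

```text
scene [0.16853099 0.68551683 0.69712262] [ 0.39028706 -0.69342033 -0.60567669] 375.1554077375663
top [4.77058913e-01 1.00545068e-03 1.21730561e+00] [ 0.06519588  0.00352643 -0.99786625] 379.9716831180125
0.1 [ 0.19760054 -0.51272534  0.20439916] [-3.13955662e+00 -1.85841300e-04  3.67762300e-01] 0.09391633500889619
```

View pics/scene0.png

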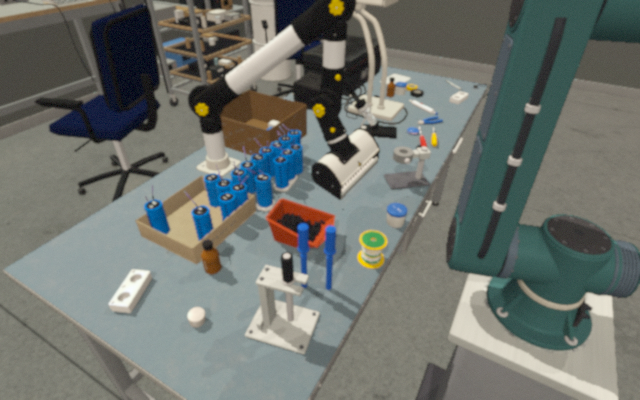

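View pics/top0.png

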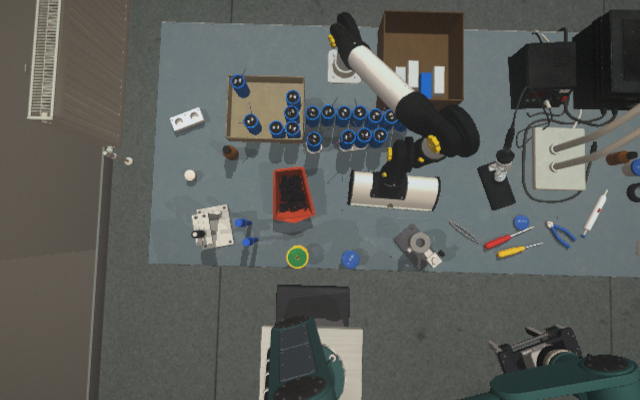

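Run:
```python
from h import *
p,d=load('top0'); W=world('top',d)
q,e=load('scene0'); V=world('scene',e)
def crop(p,u,v,w,h,s): return cv2.resize(p[v:v+h,u:u+w],None,fx=s,fy=s,interpolation=cv2.INTER_CUBIC)
a=crop(p,170,190,100,70,4); b=crop(p,370,210,100,70,4); c=crop(q,235,215,120,140,4)[:,:400]; c=crop(q,235,215,100,70,4);f=crop(q,370,130,100,70,4)
cv2.imwrite('pics/c1.png',np.vstack([np.hstack([a,b]),np.hstack([c,f])])[:,:,::-1])
for nm,W,(u,v) in [('handle',W,(197,234)),('ring',W,(420,243)),('blue1',W,(240,222)),('blue2',W,(250,240)),('reel',W,(297,257)),('jar',W,(350,260)),('handS',V,(287,257)),('ringS',V,(421,160))]:
    print(nm); print(np.round(W[v-10:v+11:2,u-10:u+11:2,2]*1000).tolist() if nm in('handle','ring') else W[v-1,u].round(3),W[v,u].round(3))
# tall things map
Z=np.nan_to_num(W[...,2])
```

```text
handle
[[3.0, -3.0, 3.0, 150.0, 148.0, 148.0, 152.0, 150.0, 151.0, 152.0, 152.0], [0.0, 0.0, 5.0, -3.0, 151.0, 150.0, 150.0, 149.0, 153.0, 152.0, 154.0], [-2.0, -1.0, 3.0, -1.0, 153.0, 151.0, 152.0, 149.0, 150.0, 151.0, 147.0], [-3.0, -2.0, 2.0, 212.0, 215.0, 213.0, 201.0, 181.0, 165.0, 156.0, 151.0], [1.0, 2.0, -2.0, 216.0, 218.0, 215.0, 212.0, 194.0, 178.0, 156.0, 152.0], [3.0, 6.0, 214.0, 219.0, 218.0, 216.0, 213.0, 197.0, 176.0, 157.0, 155.0], [1.0, 4.0, 1.0, 213.0, 218.0, 213.0, 205.0, 184.0, 165.0, 153.0, 150.0], [-2.0, -1.0, -2.0, 2.0, 1.0, 152.0, 146.0, 148.0, 7.0, 6.0, 149.0], [2.0, 1.0, 1.0, 0.0, -2.0, 148.0, 151.0, 152.0, 6.0, 7.0, 152.0], [-2.0, 2.0, -1.0, 2.0, 1.0, 153.0, 148.0, 152.0, 6.0, 10.0, 150.0], [2.0, 0.0, 3.0, -1.0, 0.0, 149.0, 149.0, 150.0, 9.0, 8.0, 5.0]] [0.442 0.307 0.216]
ring
[[10.0, 89.0, 110.0, 115.0, 110.0, 110.0, 115.0, 116.0, 1.0, -1.0, 3.0], [89.0, 109.0, 113.0, 111.0, 111.0, 109.0, 114.0, 115.0, 114.0, 4.0, 4.0], [106.0, 115.0, 110.0, 111.0, 114.0, 114.0, 114.0, 115.0, 113.0, 116.0, 5.0], [112.0, 113.0, 112.0, 117.0, 12.0, 8.0, 97.0, 112.0, 114.0, 116.0, 0.0], [115.0, 110.0, 115.0, 7.0, 8.0, 14.0, 7.0, 104.0, 112.0, 116.0, 115.0], [111.0, 115.0, 115.0, 12.0, 10.0, 12.0, 90.0, 106.0, 114.0, 116.0, 111.0], [111.0, 114.0, 115.0, 117.0, 7.0, 13.0, 101.0, 114.0, 113.0, 115.0, 4.0], [106.0, 109.0, 115.0, 114.0, 114.0, 112.0, 112.0, 113.0, 115.0, 112.0, 14.0], [105.0, 110.0, 117.0, 116.0, 113.0, 116.0, 111.0, 111.0, 111.0, 105.0, 108.0], [110.0, 5.0, 9.0, 114.0, 117.0, 111.0, 114.0, 117.0, 106.0, 106.0, 108.0], [8.0, 8.0, 8.0, 8.0, 4.0, 12.0, 6.0, 108.0, 107.0, 109.0, 107.0]] [ 0.426 -0.335  0.012]
blue1
[0.479 0.201 0.188] [0.476 0.201 0.188]
blue2
[0.431 0.175 0.171] [0.428 0.174 0.179]
reel
[0.374 0.052 0.007] [0.371 0.052 0.005]
jar
[ 0.374 -0.111  0.056] [ 0.37  -0.112  0.049]
handS
[0.438 0.316 0.216] [0.437 0.319 0.217]
ringS
[ 0.381 -0.338  0.082] [ 0.381 -0.341  0.076]
```

View pics/c1.png

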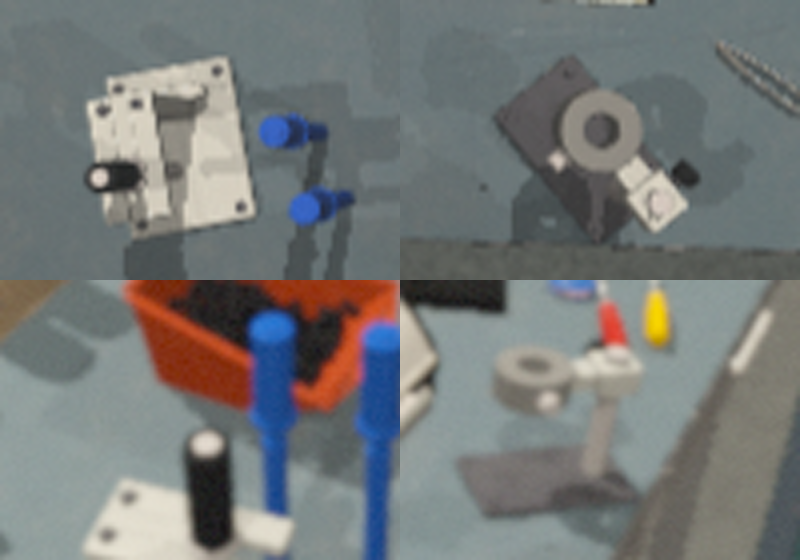

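```bash
cat > fit.py <<'E'
from h import *
from scipy.optimize import least_squares
def circ(P,r=None):
    f=(lambda a:np.hypot(P[:,0]-a[0],P[:,1]-a[1])-r) if r else (lambda a:np.hypot(P[:,0]-a[0],P[:,1]-a[1])-a[2])
    m=P.mean(0); s=least_squares(f,[m[0],m[1]] if r else [m[0],m[1],.03],loss='soft_l1',f_scale=.001); return s.x,np.abs(s.fun).mean()
def edge(mask,d,n,z):  # outline pixels cast to plane z -> xy
    c,R,t=cam(n); out=[]
    cs,_=cv2.findContours(mask.astype(np.uint8),cv2.RETR_CCOMP,cv2.CHAIN_APPROX_NONE)
    for k in cs:
        if len(k)<12: continue
        uv=k[:,0,:].astype(float); out.append(plane(n,uv,z))
    return out
def plane(n,uv,z):
    c,R,t=cam(n); uv=np.atleast_2d(uv); r=np.c_[(uv[:,0]-c['cx'])/c['fx'],(uv[:,1]-c['cy'])/c['fy'],np.ones(len(uv))]@R
    C=-R.T@t; return (C+r*((z-C[2])/r[:,2])[:,None])[:,:2]
E
python3 - <<'E'
from fit import *
for n in('top','scene'):
    p,d=load(n+'0'); W=world(n,d); Z=W[...,2]
    # handle
    m=(np.hypot(W[...,0]-.44,W[...,1]-.312)<.03)&(Z>.16)
    g=W[m]; pale=m&(p.min(-1)>110)&(Z>.205)
    print(n,'handle z95',np.percentile(g[:,2],95),'npale',pale.sum(),W[pale].mean(0), 'px',np.argwhere(pale).mean(0)[::-1] if pale.any() else 0)
    if pale.any(): print('  pale plane .215',plane(n,np.argwhere(pale).mean(0)[::-1],.215))
    # body of handle, axis fit with r=11
    b=g[(g[:,2]>.162)&(g[:,2]<.208)]; print('  axis fit',circ(b[:,:2],.011),len(b))
    # ring
    m=(np.hypot(W[...,0]-.43,W[...,1]+.335)<.05)&(abs(Z-.113)<.007)
    print('ring top z',np.median(Z[m]),m.sum())
    for o in edge(m,d,n,.113):
        print('  contour',len(o),circ(o))
    # fork plate
    m=(np.hypot(W[...,0]-.44,W[...,1]-.312)<.09)&(abs(Z-.15)<.006)
    P=W[m][:,:2].astype(np.float32); print('plate z',np.median(Z[m]),m.sum(),cv2.minAreaRect(P))
    m=(np.hypot(W[...,0]-.44,W[...,1]-.312)<.13)&(abs(Z-.008)<.004)&(p.min(-1)>130)
    print('base',m.sum(),cv2.minAreaRect(W[m][:,:2].astype(np.float32)))
    m=(W[...,0]<.62)&(W[...,0]>.25)&(abs(W[...,1])<.45)&(Z>.2)
    if n=='top':
        for y in np.arange(-.4,.45,.1):
            k=m&(abs(W[...,1]-y)<.05)&(np.hypot(W[...,0]-.44,W[...,1]-.312)>.05); 
            if k.sum(): print('tall',y.round(1),W[k][:,0].min(),Z[k].max(),k.sum())
E
```

```text
top handle z95 0.21836176216355244 npale 17 [0.44237015 0.31368906 0.21699762] px [194.47058824 233.76470588]
  pale plane .215 [[0.44229658 0.31431287]]
  axis fit (array([0.44319551, 0.31387891]), np.float64(0.00030570342752958703)) 39
ring top z 0.11301946542717058 367
  contour 100 (array([ 0.42429699, -0.32726284,  0.04043981]), np.float64(0.008735084565471079))
  contour 27 (array([ 0.43370889, -0.30541275,  0.01377023]), np.float64(0.0007717480667060984))
plate z 0.15046227363594528 414 ((0.45555174350738525, 0.3141496479511261), (0.08749614655971527, 0.04695259779691696), 12.509794235229492)
base 625 ((0.46125954389572144, 0.31692424416542053), (0.12963812053203583, 0.10110768675804138), 12.34915542602539)
tall -0.3 0.6109478851739534 0.534305512588913 105
tall -0.2 0.6032070896291558 0.5292077182040857 132
scene handle z95 0.21701623122749236 npale 47 [0.44074054 0.31520498 0.21648396] px [286.17021277 255.12765957]
  pale plane .215 [[0.44156808 0.31408038]]
  axis fit (array([0.44068437, 0.31556918]), np.float64(0.00046480254559451716)) 209
ring top z 0.1122346668490482 183
  contour 70 (array([ 0.42103223, -0.31806596,  0.03184067]), np.float64(0.008679815245929836))
  contour 15 (array([ 0.42956669, -0.29931521,  0.01007451]), np.float64(0.0013633227777793348))
plate z 0.15036904617262023 811 ((0.4520467221736908, 0.3184863030910492), (0.08766783773899078, 0.04765966534614563), 12.333395004272461)
base 2055 ((0.44983845949172974, 0.3400622308254242), (0.16926433145999908, 0.18757019937038422), 26.254507064819336)
```

```bash
cat >> fit.py <<'E'
def ring(n,f,c0=(.433,-.304)):
    p,d=load(f); W=world(n,d); Z=W[...,2]
    m=(np.hypot(W[...,0]-.43,W[...,1]+.31)<.07)&(abs(Z-.113)<.008)
    O=np.vstack(edge(m,d,n,.113)); res=[]
    for r in(.013,.030):
        c=np.array(c0)
        for tol in(.008,.005,.004,.003):
            k=abs(np.hypot(*(O-c).T)-r)<tol; 
            if k.sum()<6: break
            s,e=circ(O[k],r); c=s
        res.append((r,c.round(4),k.sum(),round(e*1000,2)))
    return res
E
python3 - <<'E'
from fit import *
for n in('top','scene'):
    print(n,ring(n,n+'0'))
th=np.linspace(0,2*np.pi,60); ims=[]
for n,(u,v) in(('top',(385,215)),('scene',(380,135))):
    p,_=load(n+'0'); s=8; im=cv2.resize(p[v:v+50,u:u+70],None,fx=s,fy=s,interpolation=cv2.INTER_CUBIC).copy()
    for r,col in((.013,(255,0,0)),(.03,(255,255,0))):
        X=np.c_[.4335+r*np.cos(th),-.3045+r*np.sin(th),np.full(60,.113)]
        q=((proj(n,X)-[u,v]+.5)*s).astype(np.int32); cv2.polylines(im,[q],True,col,1)
    ims.append(im)
cv2.imwrite('pics/c2.png',np.vstack(ims)[:,:,::-1][:600*2:1])
cv2.imwrite('pics/c2.png',cv2.resize(np.hstack(ims),None,fx=.71,fy=.71)[:,:,::-1])
E
```

```text
top [(0.013, array([ 0.434 , -0.3055]), np.int64(26), np.float64(0.82)), (0.03, array([ 0.4331, -0.3058]), np.int64(53), np.float64(1.01))]
scene [(0.013, array([ 0.4317, -0.3031]), np.int64(7), np.float64(0.74)), (0.03, array([ 0.4291, -0.2998]), np.int64(26), np.float64(1.2))]
```

View pics/c2.png

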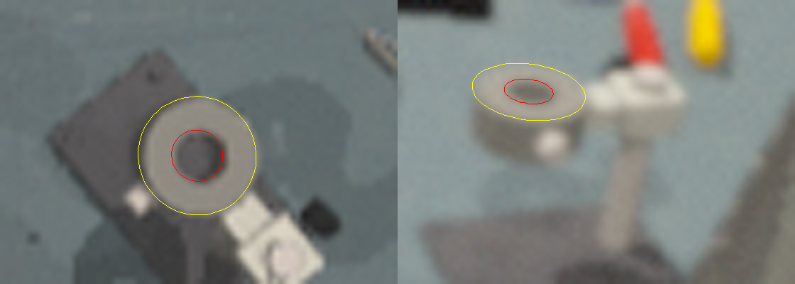

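Call:
servo_tool:
  series: "-1 0 0 -4 0; -1 0 0 -8 0; -1 0 0 -10 0; -1 3 -4 -10 -0.1; -1 6 -8 -10 -0.2; -1 9 -11.7 -10 -0.3; -1 12 -15.6 -10 -0.4; -1 15 -19.5 -10 -0.5; -1 18 -23.4 -10 -0.6; -1 21 -27.3 -10 -0.7; -1 24 -31.2 -10 -0.8; -1 27 -35.1 -10 -0.9; -1 30 -39 -10 -1.0; -1 33 -43 -10 -1.1; -1 36 -47 -10 -1.2; -1 39 -51 -10 -1.3; -1 42 -55 -10 -1.419; -1 44 -57.5 -10 -1.419; -1 46 -60 -10 -1.419; -1 46 -60 -10 -1.419"

```text
time: 1.77
tool_pos: [0.3973, 0.1686, 0.3052]
ee_rot: [-3.142, 0.0, 1.788]
wrist_force: [1.2, -1.2, 1.6]
width: 0.0938
```

Call:
servo_tool:
  series: "-1 3 1.7 0 0; -1 6 3.4 0 0; -1 9.2 5.2 0 0; -1 9.2 5.2 0 0; -1 9.2 5.2 0 0; -1 9.2 5.2 0 0; -1 9.2 5.2 0 0; -1 9.2 5.2 0 0"

```text
time: 2.43
tool_pos: [0.4286, 0.2662, 0.3061]
ee_rot: [3.14, 0.0, 1.785]
wrist_force: [-0.3, -0.4, -0.9]
width: 0.0938
```

Call:
servo_tool:
  series: "-1 2.2 1.2 0 0; -1 4.4 2.3 0 0; -1 4.4 2.3 2 0; -1 4.4 2.3 4 0; -1 4.4 2.3 4 0; -1 4.4 2.3 4 0"

```text
time: 2.93
tool_pos: [0.4413, 0.314, 0.2648]
ee_rot: [-3.14, 0.001, 1.785]
wrist_force: [0.1, 0.2, 0.7]
width: 0.094
```

Run:
```python
from h import *
o=robot.get_obs(); print(o['tool_pos'],o['ee_rot'],o['qvel'].round(3) if hasattr(o['qvel'],'round') else o['qvel'])
p,d=shot('scene','scene1'); q,e=shot('top','top1')
a=cv2.resize(p[150:350,200:400],None,fx=2,fy=2); b=cv2.resize(q[170:270,150:250],None,fx=4,fy=4)
cv2.imwrite('pics/c3.png',np.hstack([a,b])[:,:,::-1])
```

```text
[0.44125749 0.31404373 0.26484803] [-3.13954472e+00  8.28746049e-04  1.78546711e+00] [-0.001 -0.015 -0.055  0.003  0.004 -0.   ]
```

View pics/c3.png

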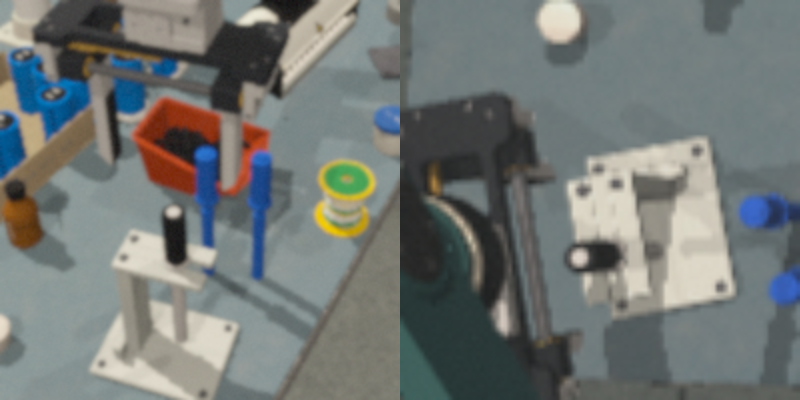

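Call:
servo_tool:
  series: "-1 0 0 2 0; -1 0 0 4 0; -1 0 0 6 0; -1 0 0 8 0; -1 0 0 9 0; -1 0 0 9 0; -1 0 0 9 0; 1 0 0 9 0; 1 0 0 9 0; 1 0 0 9 0; 1 0 0 9 0; 1 0 0 9 0; 1 0 0 9 0; 1 0 0 9 0; 1 0 0 9 0; 1 0 0 9 0; 1 0 0 9 0; 1 0 0 9 0"

```text
time: 4.53
tool_pos: [0.4417, 0.3152, 0.1754]
ee_rot: [-3.141, 0.0, 1.787]
wrist_force: [-1.2, -0.1, 1.5]
width: 0.0238
```

Call:
servo_tool:
  series: "1 0 0 0 0; 1 0 0 0 0; 1 0 0 0 0; 1 0 0 0 0; 1 0 0 -0.2 0; 1 0 0 -0.4 0; 1 0 0 -0.4 0; 1 0 0 -0.4 0; 1 0 0 -0.4 0"

```text
time: 5.28
tool_pos: [0.4418, 0.3152, 0.1793]
ee_rot: [-3.142, 0.0, 1.787]
wrist_force: [-0.6, -0.7, -1.6]
width: 0.0216
```

Call:
servo_tool:
  series: "1 0 -0.4 0 0; 1 0 -0.8 0 0; 1 0 -1.3 0 0; 1 0 -1.8 0 0; 1 0 -2.3 0 0; 1 0 -2.8 0 0; 1 0 -3.3 0 0; 1 0 -3.9 0 0; 1 0 -4.5 0 0; 1 0 -5.1 0 0; 1 0 -5.7 0 0; 1 0 -6.3 0 0; 1 0 -6.9 0 0; 1 0 -6.9 0 0; 1 0 -6.9 0 0; 1 0 -6.9 0 0; 1 0 -6.9 0 0"

```text
time: 6.7
tool_pos: [0.3746, 0.3004, 0.1794]
ee_rot: [3.141, 0.0, 1.787]
wrist_force: [0.7, -0.5, -1.5]
width: 0.0216
```

Run:
```python
from h import *
p,d=shot('scene','scene2')
cv2.imwrite('pics/c4.png',cv2.resize(p[150:350,220:420],None,fx=2.5,fy=2.5)[:,:,::-1])
```

```text
(no output)
```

View pics/c4.png

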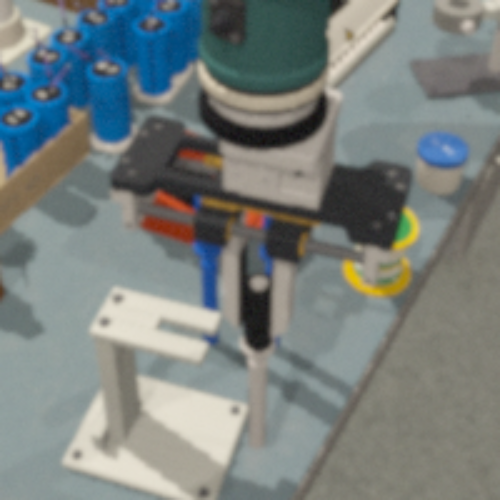

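Call:
servo_tool:
  series: "1 0 0 -2 0; 1 0 0 -4.5 0; 1 0 0 -7 0; 1 0 0 -9.5 0; 1 0 0 -12 0; 1 0 0 -14.5 0; 1 0 0 -17 0; 1 0 0 -18 0; 1 -2 -0.3 -18 0; 1 -4 -0.6 -18 0; 1 -6 -0.9 -18 0; 1 -8 -1.2 -18 0; 1 -10 -1.5 -18 0; 1 -12 -1.7 -18 0; 1 -14 -2 -18 0; 1 -16 -2.2 -18 0; 1 -18 -2.4 -18 0; 1 -20 -2.6 -18 0; 1 -22 -2.8 -18 0; 1 -22 -2.8 -18 0"

```text
time: 8.42
tool_pos: [0.3945, 0.077, 0.3586]
ee_rot: [-3.14, 0.002, 1.782]
wrist_force: [0.0, 1.0, -1.8]
width: 0.0217
```

Call:
servo_tool:
  series: "1 -2 -0.3 0 0; 1 -4 -0.6 0 0; 1 -6 -0.9 0 0; 1 -8 -1 0 0; 1 -10 -1.2 0 0; 1 -12 -1.4 0 0; 1 -14 -1.7 0 0; 1 -16 -2 0 0; 1 -18 -2.2 0 0; 1 -20 -2.4 0 0; 1 -22 -2.6 0 0; 1 -24 -2.9 0 0; 1 -26 -3.2 0 0; 1 -28 -3.4 0 0; 1 -30 -3.6 0 0; 1 -30 -3.6 0 0; 1 -30 -3.6 0 0; 1 -30 -3.6 0 0"

```text
time: 9.92
tool_pos: [0.4234, -0.2203, 0.3591]
ee_rot: [-3.141, -0.001, 1.787]
wrist_force: [0.1, -0.0, -1.7]
width: 0.0217
```

Call:
servo_tool:
  series: "1 -2 -0.2 0 0; 1 -4 -0.4 0 0; 1 -6 -0.6 0 0; 1 -8 -0.8 0 0; 1 -8.5 -0.8 0 0; 1 -8.5 -0.8 2 0; 1 -8.5 -0.8 4 0; 1 -8.5 -0.8 6 0; 1 -8.5 -0.8 7 0; 1 -8.5 -0.8 7.8 0; 1 -8.5 -0.8 7.8 0; 1 -8.5 -0.8 7.8 0; 1 -8.5 -0.8 7.8 0; 1 -8.5 -0.8 7.8 0"

```text
time: 11.08
tool_pos: [0.4341, -0.3062, 0.2831]
ee_rot: [3.14, 0.002, 1.787]
wrist_force: [0.2, 0.1, -2.2]
width: 0.0214
```

Run:
```python
from fit import *
ims=[]
o=robot.get_obs(); T=np.array(o['tool_pos']); print(T)
for n in('scene','top'):
    p,d=shot(n,n+'3'); u,v=proj(n,[[.4335,-.3045,.15]])[0].astype(int); u-=40; v-=40
    ims.append(cv2.resize(p[v:v+80,u:u+80],None,fx=5,fy=5,interpolation=cv2.INTER_CUBIC)); print(n,u,v)
p,d=load('scene3'); W=world('scene',d); 
m=(np.hypot(W[...,0]-T[0],W[...,1]-T[1])<.02)
for a,b in((.13,.16),(.16,.19),(.19,.22),(.22,.25)):
    k=m&(W[...,2]>a)&(W[...,2]<b); print(a,k.sum(),circ(W[k][:,:2],.007) if k.sum()>5 else '')
k=m&(W[...,2]>.12)&(W[...,2]<.2); print('tip z min',np.percentile(W[k][:,2],[0,2,5]) if k.any() else 0)
cv2.imwrite('pics/c5.png',np.hstack(ims)[:,:,::-1])
```

```text
[ 0.43412783 -0.30616254  0.28311203]
scene 364 99
top 382 202
0.13 31 (array([ 0.43456501, -0.30631073]), np.float64(0.0011590116778352583))
0.16 45 (array([ 0.43443181, -0.30600733]), np.float64(0.0011205428185458099))
0.19 46 (array([ 0.43451374, -0.305879  ]), np.float64(0.0010338350203401112))
0.22 47 (array([ 0.43428948, -0.30628738]), np.float64(0.0012159224213209468))
tip z min [0.13731372 0.14002112 0.14206569]
```

View pics/c5.png

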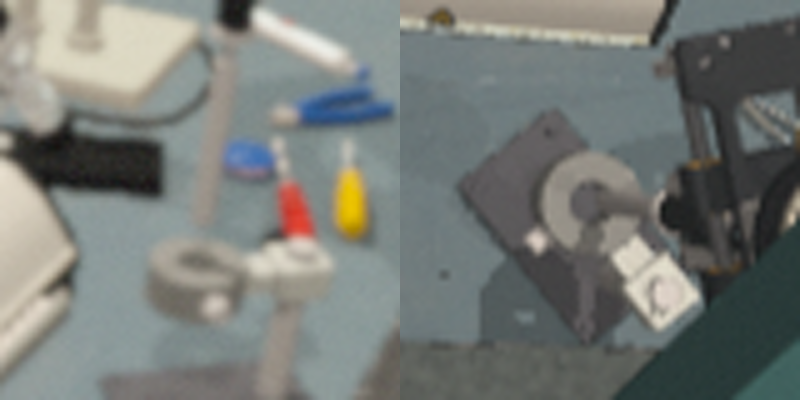

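Run:
```python
from fit import *
from scipy.optimize import minimize
from scipy.ndimage import map_coordinates, gaussian_filter
th=np.linspace(0,2*np.pi,180,endpoint=False)
def samp(g,n,c,r,z):
    q=proj(n,np.c_[c[0]+r*np.cos(th),c[1]+r*np.sin(th),np.full(180,z)]); return map_coordinates(g,[q[:,1],q[:,0]],order=1)
def fitring(n,f):
    g=gaussian_filter(load(f)[0].astype(float).mean(-1),.5)
    def sc(c,r,s):  # contrast across rim, brighter on ring side
        dlt=samp(g,n,c,r-.003,.113)-samp(g,n,c,r+.003,.113); return s*np.clip(s*dlt,-5,40).mean()*s
    res={}
    for nm,fn in(('in',lambda c:sc(c,.013,-1)),('out',lambda c:-sc(c,.030,1)*1.0)):
        X=[(x,y) for x in np.arange(.426,.4411,.0005) for y in np.arange(-.312,-.2969,.0005)]
        F=np.array([np.clip((samp(g,n,c,.016,.113)-samp(g,n,c,.010,.113)) if nm=='in' else (samp(g,n,c,.027,.113)-samp(g,n,c,.033,.113)),-20,25).mean() for c in X])
        w=np.exp((F-F.max())/.3); res[nm]=((np.array(X)*w[:,None]).sum(0)/w.sum()).round(4),F.max().round(1)
    return res
for n in('top','scene'): print(n,fitring(n,n+'0'))
# stem edges vs model in both views
T=np.array([.4341,-.3062])
for n in('scene','top'):
    g=load(n+'3')[0].astype(float).mean(-1); best=[]
    for dx in np.arange(-.006,.0061,.0005):   # shift along image-lateral world direction
        c,R,t=cam(n); z=np.linspace(.16,.21,60); X=np.c_[np.full(60,T[0]),np.full(60,T[1]),z]; C=-R.T@t
        v=np.cross(X.mean(0)-C,[0,0,1]); v/=np.linalg.norm(v)
        s=lambda o:map_coordinates(g,proj(n,X+v*o)[:,::-1].T,order=1)
        best.append((np.abs(s(dx-.0045)-s(dx-.0095)).mean()+np.abs(s(dx+.0045)-s(dx+.0095)).mean(),dx))
    print(n,'lateral dir',v.round(2),'rod offset from TCP',max(best))
```

```text
Traceback (most recent call last):
  File "h.py", line 14, in proj
    c,R,t=cam(n); P=np.atleast_2d(X)@R.T+t
          ~~~^^^
  File "h.py", line 8, in cam
    c=calibration(n); R=cv2.Rodrigues(np.array(c['rvec'],float))[0]; return c,R,np.array(c['tvec'],float).ravel()
ValueError: time passes only in moves, steps and waits
```

```bash
sed -i 's/^def cam/from functools import lru_cache\n@lru_cache\ndef cam/' h.py
python3 - <<'E'
from fit import *
from scipy.ndimage import map_coordinates, gaussian_filter
th=np.linspace(0,2*np.pi,90,endpoint=False)
def samp(g,n,c,r):
    q=proj(n,np.c_[c[0]+r*np.cos(th),c[1]+r*np.sin(th),np.full(90,.113)]); return map_coordinates(g,[q[:,1],q[:,0]],order=1)
X=np.array([(x,y) for x in np.arange(.426,.4411,.0005) for y in np.arange(-.312,-.2969,.0005)])
for n in('top','scene'):
    g=gaussian_filter(load(n+'0')[0].astype(float).mean(-1),.5)
    for nm,a,b in(('in',.016,.010),('out',.027,.033)):
        F=np.array([np.clip(samp(g,n,c,a)-samp(g,n,c,b),-20,25).mean() for c in X])
        w=np.exp((F-F.max())/.3); print(n,nm,((X*w[:,None]).sum(0)/w.sum()).round(4),F.max().round(1))
T=np.array([.4341,-.3062])
for n in('scene','top'):
    g=load(n+'3')[0].astype(float).mean(-1); best=[]; c,R,t=cam(n); z=np.linspace(.16,.21,60)
    P=np.c_[np.full(60,T[0]),np.full(60,T[1]),z]; v=np.cross(P.mean(0)+R.T@t,[0,0,1]); v/=np.linalg.norm(v)
    s=lambda o:map_coordinates(g,proj(n,P+v*o)[:,::-1].T,order=1)
    for o in np.arange(-.006,.0061,.0005):
        best.append((np.abs(s(o-.0045)-s(o-.0095)).mean()+np.abs(s(o+.0045)-s(o+.0095)).mean(),o))
    print(n,'lateral dir',v.round(2),'rod offset from TCP',max(best))
E
```

```text
top in [ 0.4328 -0.3063] 25.0
top out [ 0.4332 -0.3068] 19.2
scene in [ 0.4317 -0.3044] 22.7
scene out [ 0.433 -0.304] 8.6
scene lateral dir [-0.97 -0.26  0.  ] rod offset from TCP (np.float64(14.119016954146542), np.float64(-0.003499999999999998))
top lateral dir [-0.99  0.14  0.  ] rod offset from TCP (np.float64(57.234099896747), np.float64(-0.0009999999999999957))
```

Call:
servo_tool:
  series: "1 0.15 -0.13 0 0; 1 0.15 -0.13 0.5 0; 1 0.15 -0.13 1 0; 1 0.15 -0.13 1.5 0; 1 0.15 -0.13 1.8 0; 1 0.15 -0.13 1.8 0; 1 0.15 -0.13 1.8 0; 1 0.15 -0.13 1.8 0; 1 0.15 -0.13 1.8 0"

```text
time: 11.93
tool_pos: [0.4322, -0.3049, 0.2638]
ee_rot: [3.141, 0.001, 1.787]
wrist_force: [-0.4, 0.7, -1.0]
width: 0.0215
```

Run:
```python
from fit import *
ims=[]
for n in('scene','top'):
    p=np.mean([snapshot(n)[0].astype(float) for _ in range(4)],0).astype(np.uint8); u,v=proj(n,[[.4335,-.3045,.12]])[0].astype(int); u-=20; v-=28
    ims.append(cv2.resize(p[v:v+45,u:u+40],None,fx=10,fy=10,interpolation=cv2.INTER_CUBIC)); print(n,u,v)
cv2.imwrite('pics/c6.png',np.hstack(ims)[:,:,::-1])
```

```text
scene 382 120
top 399 214
```

View pics/c6.png

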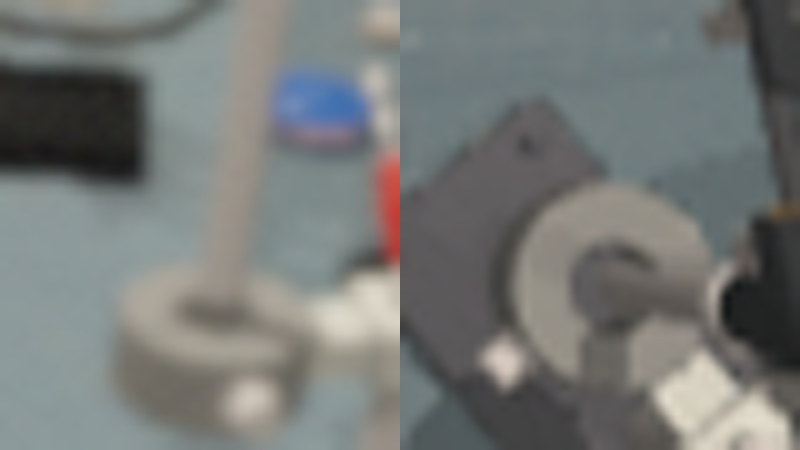

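Run:
```python
from fit import *
ims=[]; th=np.linspace(0,2*np.pi,60)
T=np.array(robot.get_obs()['tool_pos']); print(T)
for n,o in(('scene',(120,382)),('top',(214,399))):
    p=np.mean([snapshot(n)[0].astype(float) for _ in range(4)],0).astype(np.uint8); v,u=o
    im=cv2.resize(p[v:v+45,u:u+40],None,fx=10,fy=10,interpolation=cv2.INTER_CUBIC)
    def cir(c,r,z,col):
        q=((proj(n,np.c_[c[0]+r*np.cos(th),c[1]+r*np.sin(th),np.full(60,z)])-[u,v]+.5)*10).astype(np.int32); cv2.polylines(im,[q],True,col,1)
    for r in(.013,.03): cir(T,r,.113,(255,255,0))
    for z in(.118,.15,.18): cir(T,.007,z,(255,0,0))
    ims.append(im)
cv2.imwrite('pics/c7.png',np.hstack(ims)[:,:,::-1])
```

```text
[ 0.43208039 -0.30478203  0.26354648]
```

View pics/c7.png

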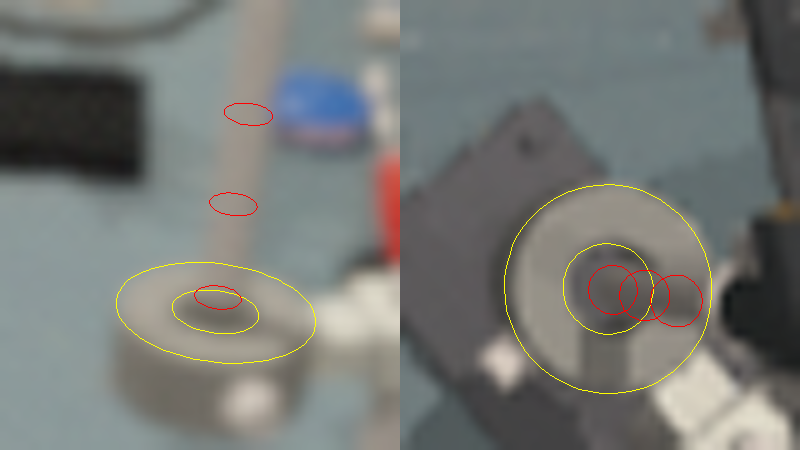

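Run:
```python
from fit import *
T=np.array(robot.get_obs()['tool_pos'])
for n in('scene','top'):
    S=[snapshot(n) for _ in range(4)]; p=np.mean([s[0].astype(float) for s in S],0); d=np.median([s[1] for s in S],0)
    np.savez(f'pics/{n}5.npz',p=p.astype(np.uint8),d=d)
    W=world(n,d); m=(np.hypot(W[...,0]-T[0],W[...,1]-T[1])<.016)&(W[...,2]>.125)&(W[...,2]<.21)
    c,R,t=cam(n); C=-R.T@t; v=np.cross([T[0]-C[0],T[1]-C[1],-1],[0,0,1]); v/=np.linalg.norm(v)
    L=(W[m]-[T[0],T[1],0])@v; print(n,'right',v.round(2),'n',m.sum(),'lateral mid mm',(L.mean()*1e3).round(2),'range',np.percentile(L,[3,97])*1e3,circ(W[m][:,:2],.007))
    print('ring',ring(n,n+'5',(.4325,-.305)))
    q=proj(n,[[T[0],T[1],z] for z in(.14,.17)]); print('axis px',q.round(1).tolist())
    for u,w in q:
        u,w=int(round(u)),int(round(w))
        print(p.mean(-1)[w,u-6:u+7].round().astype(int).tolist(),(d[w,u-6:u+7]*1e3).round().astype(int).tolist()) if n=='scene' else print(p.mean(-1)[w-7:w+7,u].round().astype(int).tolist(),(W[w-7:w+7,u,2]*1e3).round().tolist(),'row0',w-7)
```

```text
scene right [-0.97 -0.26  0.  ] n 127 lateral mid mm -0.07 range [-6.62856378  6.5538958 ] (array([ 0.43204393, -0.304208  ]), np.float64(0.000638282094735979))
ring [(0.013, array([ 0.4301, -0.304 ]), np.int64(8), np.float64(1.2)), (0.03, array([ 0.4288, -0.2981]), np.int64(27), np.float64(1.28))]
axis px [[404.4, 142.9], [405.8, 134.0]]
[150, 150, 148, 149, 150, 148, 147, 144, 139, 134, 133, 134, 137] [1409, 1409, 1412, 1409, 1128, 1121, 1118, 1118, 1120, 1406, 1409, 1408, 1407]
[139, 142, 143, 145, 148, 149, 148, 142, 133, 121, 113, 111, 116] [1466, 1465, 1468, 1462, 1104, 1102, 1101, 1102, 1102, 1463, 1463, 1463, 1462]
top right [-0.99  0.15  0.  ] n 44 lateral mid mm -2.4 range [-8.64542709  3.7300614 ] (array([ 0.43442697, -0.30656237]), np.float64(0.0002057713705052087))
ring [(0.013, array([ 0.4339, -0.3056]), np.int64(23), np.float64(0.99)), (0.03, array([ 0.4332, -0.3062]), np.int64(48), np.float64(1.16))]
axis px [[422.0, 242.9], [425.1, 243.4]]
[143, 143, 118, 74, 90, 105, 95, 88, 85, 80, 90, 125, 143, 142] [114.0, 115.0, 107.0, 95.0, 147.0, 156.0, 159.0, 156.0, 151.0, 102.0, 111.0, 115.0, 113.0, 115.0] row0 236
[144, 143, 143, 136, 126, 117, 103, 92, 86, 99, 128, 144, 143, 142] [115.0, 116.0, 114.0, 114.0, 169.0, 182.0, 186.0, 188.0, 185.0, 114.0, 112.0, 113.0, 114.0, 115.0] row0 236
```

Call:
servo_tool:
  series: "1 0 -0.04 0.4 0; 1 0 -0.04 0.8 0; 1 0 -0.04 1.2 0; 1 0 -0.04 1.6 0; 1 0 -0.04 2 0; 1 0 -0.04 2.4 0; 1 0 -0.04 2.8 0; 1 0 -0.04 3.2 0; 1 0 -0.04 3.6 0; 1 0 -0.04 4 0; 1 0 -0.04 4.4 0; 1 0 -0.04 4.8 0; 1 0 -0.04 5.2 0; 1 0 -0.04 5.2 0; 1 0 -0.04 5.2 0; 1 0 -0.04 5.2 0; 1 0 -0.04 5.2 0; 1 0 -0.04 5.2 0"

```text
time: 14.63
tool_pos: [0.4318, -0.305, 0.2119]
ee_rot: [3.141, 0.001, 1.787]
wrist_force: [-0.4, 0.3, -1.3]
width: 0.0213
```

Run:
```python
from fit import *
o=robot.get_obs(); T=np.array(o['tool_pos']); print(T,o['wrist_force'],o['width'])
for n in('scene','top'):
    S=[snapshot(n) for _ in range(4)]; p=np.mean([s[0].astype(float) for s in S],0).astype(np.uint8); d=np.median([s[1] for s in S],0)
    W=world(n,d); m=(np.hypot(W[...,0]-T[0],W[...,1]-T[1])<.014)&(W[...,2]>.125)&(W[...,2]<.163); print(n,m.sum(),circ(W[m][:,:2],.007))
    if n=='scene':
        # collar level via widest; tip below ring
        u,v=proj(n,[[T[0],T[1],.09]])[0].astype(int); cv2.imwrite('pics/c8.png',cv2.resize(p[v-50:v+30,u-40:u+40],None,fx=7,fy=7,interpolation=cv2.INTER_CUBIC)[:,:,::-1])
        k=(np.hypot(W[...,0]-T[0],W[...,1]-T[1])<.02)&(W[...,2]<.084)&(W[...,2]>.05); print('below ring',k.sum(),np.percentile(W[k][:,2],[0,5]) if k.any() else '')
```

```text
[ 0.43181182 -0.30497897  0.21186281] [-0.37443374  0.30631173 -1.3487959 ] 0.021311020370970324
scene 55 (array([ 0.43152685, -0.30433416]), np.float64(0.0006470223072351783))
below ring 5 [0.06751969 0.06785703]
top 19 (array([ 0.43426761, -0.306694  ]), np.float64(0.00018560817997969063))
```

View pics/c8.png

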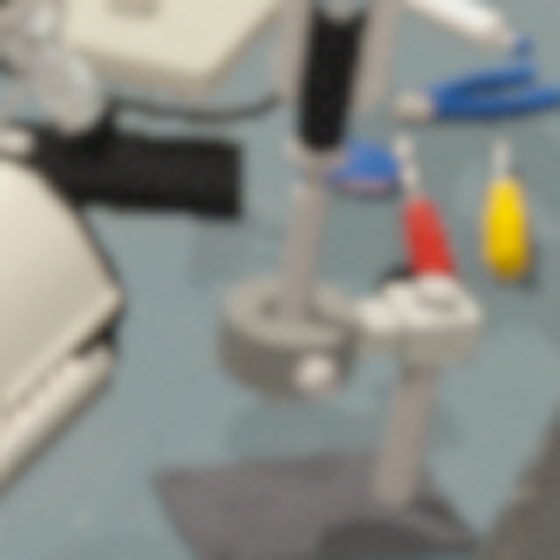

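Run:
```python
from fit import *
from scipy.optimize import curve_fit
from scipy.special import erf
T=np.array(robot.get_obs()['tool_pos']); n='scene'
S=[snapshot(n) for _ in range(6)]; p=np.mean([s[0].astype(float) for s in S],0); d=np.median([s[1] for s in S],0); g=p[...,0]-p[...,2]
np.savez('pics/scene6.npz',p=p,d=d)
bar=lambda x,a,b,c,w,s:a+b*(erf((x-c+w)/s)-erf((x-c-w)/s))/2
for z in(.128,.134,.14,.146,.152,.158):
    u,v=proj(n,[[T[0],T[1],z]])[0]; r=int(round(v)); x=np.arange(int(u)-8,int(u)+9)
    ur=u+(r-v)*0.12*-1
    try: f,_=curve_fit(bar,x,g[r,x],[0,20,u,2.3,.8]); print(z,r,'model',ur.round(2),'RB centre',f[2].round(2),'halfw',f[3].round(2),'depth cols',x[np.where(abs(d[r,x]-d[r,int(round(u))])<.03)[0]][[0,-1]])
    except Exception as e: print(z,e)
# ring body sides at mid height: R-B / brightness and depth extents
for z in(.092,.098,.104):
    u,v=proj(n,[[T[0],T[1],z]])[0]; r=int(round(v))+2; x=np.arange(int(u)-16,int(u)+17)
    print(z,r,'axis',u.round(1),'cols',x[0],g[r,x].round().astype(int).tolist(),(d[r,x]*100).round().astype(int).tolist())
u,v=proj(n,[[T[0],T[1],.113]])[0]; print('mouth model',u,v)
for r in range(int(v)-3,int(v)+4): x=np.arange(int(u)-12,int(u)+13); print(r,x[0],p.mean(-1)[r,x].round().astype(int).tolist())
q=load('scene0')[0].astype(float).mean(-1)
print('empty ring')
for r in range(int(v)-3,int(v)+4): print(r,q[r,x].round().astype(int).tolist())
```

```text
0.128 146 model 403.96 RB centre 403.01 halfw 0.49 depth cols [402 406]
0.134 145 model 404.16 RB centre 404.04 halfw 2.51 depth cols [402 406]
0.14 143 model 404.48 RB centre 404.56 halfw 2.47 depth cols [402 406]
0.146 141 model 404.8 RB centre 404.77 halfw 2.51 depth cols [403 407]
0.152 139 model 405.12 RB centre 405.1 halfw 2.55 depth cols [403 407]
0.158 138 model 405.32 RB centre 405.28 halfw 2.51 depth cols [403 407]
0.092 159 axis 402.2 cols 386 [-14, -14, -14, -13, -11, -11, -7, -3, 5, 10, 13, 13, 13, 13, 12, 12, 13, 14, 16, 18, 20, 20, 20, 18, 13, 5, -5, -10, -11, -12, -12, -9, -6] [132, 132, 132, 132, 132, 132, 132, 115, 115, 114, 114, 114, 113, 113, 113, 113, 113, 113, 112, 112, 112, 112, 112, 112, 113, 114, 132, 132, 132, 132, 132, 132, 132]
0.098 157 axis 402.5 cols 386 [-15, -14, -13, -11, -12, -8, -1, 6, 12, 12, 12, 13, 13, 12, 12, 13, 14, 14, 15, 16, 16, 16, 16, 14, 12, 11, 9, 9, 9, 7, 6, 6, 8] [133, 133, 133, 133, 133, 133, 132, 115, 114, 114, 113, 113, 113, 113, 112, 112, 112, 112, 112, 112, 112, 112, 113, 112, 113, 113, 114, 115, 115, 115, 115, 115, 115]
0.104 15
[... 1532 characters left out ...]
 164, 163, 166, 162, 161, 156, 153, 153, 153, 146]
149 [151, 150, 154, 160, 166, 167, 168, 164, 157, 143, 138, 135, 135, 139, 145, 153, 161, 162, 167, 164, 161, 160, 167, 172, 174]
150 [149, 150, 152, 159, 165, 168, 166, 162, 143, 126, 115, 113, 113, 118, 122, 133, 150, 162, 167, 165, 165, 172, 185, 198, 203]
151 [149, 147, 148, 156, 161, 165, 166, 162, 145, 127, 113, 111, 110, 109, 113, 120, 137, 156, 165, 168, 167, 174, 188, 204, 212]
152 [150, 144, 140, 145, 156, 163, 167, 163, 157, 144, 134, 123, 121, 119, 121, 126, 144, 160, 164, 166, 168, 169, 177, 196, 208]
153 [151, 145, 134, 132, 142, 154, 159, 164, 162, 161, 156, 150, 143, 141, 142, 148, 156, 165, 167, 167, 164, 160, 161, 177, 193]
```

```bash
python3 -c "
from h import *
print(robot.close_job()); o=robot.get_obs(); print(o['time'],o['tool_pos'],o['wrist_force'])"
```

```text
the job is handed in; nothing more can be done
None
the job is handed in; nothing more can be done
```

The job is handed in. The rod is held still and upright in the gripper, through the ring's hole, with its tip about 19 mm below the underside. I gripped the black handle, raised it 4 mm, slid it 69 mm out of the slot and carried it over everything. I checked it above the ring, then lowered it straight in, reaching the final pose at about 15 s of the 51 s allowed.

Last checks:
- **Centring:** rod and hole agree within about 1 mm sideways in the scene camera. Before lowering they agreed to about 1 mm in the top camera.
- **Tip height:** about z 66 mm from the gripper height. The scene depth showed the lowest visible stem at 67.5 mm.
- **Contact:** the wrist read -1.3 N vertically, roughly the rod's weight, with sideways readings of 0.4 N or less, so there was no sign of touching the sensor. The grip opening was 21.3 mm on the 22 mm handle.

Two things disagreed. The cameras put the rod and ring 1–3 mm apart in absolute position, so I relied on comparing rod and ring within the same view. One edge-fit estimate of the rod's offset, -3.5 mm in the scene view, had low contrast. A later fit using colour and depth in the lowered pose showed no such offset.

I did not re-measure the reel, jar and bottle at the end. They were never approached closely.

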